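Separator board between layers of speaker drivers

TASK

Two small speaker drivers lie face-down in the shallow plywood tray. Lay the long brown hardboard separator across both of their magnets, centred and in line with the tray; then take the loose driver of the same kind and set it gently, still face-down, on the middle of that separator as the next layer. Set both down rather than dropping them, and leave both lying there by themselves.

Things in the scene. Friction and masses are not known exactly. Their poses are not given: they have to be found in the camera images.
- stack_top (a point): Midway between the two face-down drivers in the tray, at the height of their flat magnet tops (62 mm above the table). x: along the tray's long side, z up. Fixed plywood tray 222 x 104 mm, walls 30 mm high; the drivers stand 54 mm either side of this point along x; their round magnet cans are 54 mm across, leaving a 54 mm gap that fingers can reach into.
- board_c (a point): Centre of the separator, the longer of two loose brown hardboard strips: 180 (x) x 62 (y) x 6 mm, 0.05 kg, flat, z up. It starts on two battens 25 mm high and 20 mm thick, 40 mm either side of its middle along x, so its long edges are free for about 50 mm in the middle; its centre is 28 mm above the table. The strip only 110 mm long is a bystander.
- driver_c (a point): Loose driver like those in the tray, face-down on the table: 56 mm high, up to 0.54 kg; flange 80 mm across (90 over lugs), 5 mm thick at the bottom; on top an upright round magnet can to grasp, 54 mm across, 30 to 56 mm above the underside, pale label. Point: centre of the can, 43 mm above the underside, z up. Flat tweeter (24 mm high) and big woofer: bystanders.
There are look-alikes about, which are no part of the job. Leave any blue look-alike of the part that bears board_c alone.

How it is judged (in metres and radians):
On the way:
1. the separator board lies by itself across both magnets (horizontal distance between board_c and stack_top below 0.02 m and z of board_c in the frame of stack_top between -0.001 and 0.007 m and angle between the x axis of board_c and the x axis of stack_top, either way round below 0.2 rad and contact force between the fingers and board below 0.1 N and linear speed of board below 0.03 m/s), for 0.2 s.
At the end, for the whole second after the job is handed in: The separator board lies flat on both magnets, its centre within 20 mm of the point midway between them and its length within 0.2 rad of the tray's; the driver stands face-down on the board, its axis within 20 mm of that same point and upright within 0.15 rad; both at rest (horizontal distance between each of board_c, driver_c and stack_top below 0.02 m and z of board_c in the frame of stack_top between -0.001 and 0.007 m and angle between the x axis of board_c and the x axis of stack_top, either way round below 0.2 rad and z of driver_c in the frame of stack_top between 0.044 and 0.054 m and angle between driver_c's own z axis and vertical below 0.15 rad and linear speed of each of driver, board below 0.02 m/s); the robot touches nothing.
It fails at once if the driver is dropped (falls freely more than about 15 mm) (linear speed of driver above 0.55 m/s and contact force between the fingers and driver below 0.05 N).
It fails at once if the board is dropped (falls freely more than about 15 mm) (linear speed of board above 0.55 m/s and contact force between the fingers and board below 0.05 N).
It also fails if it takes over 53 s, if anything falls off the work surface, if the arm or the gripper's body presses on something with over 40 N, if the wrist force passes 120 N, or if a joint passes its speed limit or range.

ROBOT

A 6-joint arm with a two-finger parallel gripper is mounted at the origin on the work surface. World frame = base frame: x ahead of the robot, y to its left, z up, the work surface at z = 0. Lengths are in mm, angles in rad, forces in N, time in s.
With the tool pointing down it reaches from about 350 to 875 mm from the base axis. Payload 4.2 kg.
Tool frame: the origin (TCP) lies between the finger pads; the fingertips stand 11 mm ahead of it and the grasp point (between the pads) lies 8 mm behind it; z points along the fingers, y is the direction in which the jaws open and shut (so a half turn about z gives the same grasp; the last joint's range is limited). The gripper opens to 85 mm and grips with 20 to 120 N. Pads are 22 mm wide; open, the fingers measure 114 mm over their backs; the gripper's body (76 mm by 85 mm) begins 54 mm behind the grasp point. The pads swing forward as they close: fully open they stand 13 mm farther back than shut.
Start: joints at [1.479, 0.385, 0.008, 0, -1.194, -0.259], TCP at [214.748, 586.926, 242.312] pointing down, gripper open.
Joint ranges: [-3.14, 3.14], [-1.21, 2.06], [-1.07, 1.41], [-3.16, 2.05], [-2.99, -0.16], [-3.1, 3.1]. Speed limits (rad/s): [2.79, 2.79, 3.14, 3.14, 3.14, 3.14].

INTERFACE

Orientations are given as a unit quaternion [x, y, z, w].
In Python, from bench import * gives the robot as it stands.
- The arm moves only by the tool servo_tool, never from a script. Its argument "rows" is a list of rows, each a list of 7 numbers: the opening, from 0 (shut) to 1 (fully open), then the shift along the tool's x, y, z in cm, then the turn, a rotation vector about the tool's x, y, z in degrees. A call has 1 to 12 rows; each row shifts and turns the commanded pose from where the row before left it, along the tool's axes as they then stand; what a row does not reach is not made up. A row lasts 1/10 s, in which the tool goes at most 50 mm and 8.59 degrees, less where a joint would pass 70% of its speed; a pose out of reach is approached as far as the arm can. A call is refused whole if a number of a shift passes 5 or a number of a turn 8.59, either way. A call with a gripper value outside its range is refused whole. The fingers move at their own pace and stop on an object; the grip force is fixed at half the most. Time passes only in rows, so rows that do not move let the fingers close. It gives the time, the measured TCP pose, the force and the opening at its end, in the units of the state.
- read_state(): the state, without advancing time (a new reading comes with each control period).
- get_image(name): name is "side" or "top" or "wrist"; returns a dict with "image" (384x512x3 uint8, red, green, blue), "mtx" (3x3 intrinsics, pixels), "extrinsics" (4x4, takes a point from camera to world coordinates). Camera axes: x right, y up, looking along -z (the intrinsics and any distortion apply to the point x, -y, -z); pixel columns grow to the right and rows downward; lengths in mm; the calibration is good to about 2 mm. A picture is of the moment at which its call begins. There is no depth.
- job_done(): hands the job in, once; it reports no verdict.
The state is a dict: "clock": time; "joints": joint angles; "joint_vel": joint speeds; "joint_efforts": joint torques, N m; "position": TCP position; "ee_rot": TCP orientation; "contact_force": force on the tool from outside, world axes, zero at the start; "wrist_torque": the same for the moment, N m; "gripper_width": finger opening in mm.
Only numpy, scipy, OpenCV 4.12 (cv2) and the standard library are available. Lean on these libraries where they do the work, as an engineer would, in place of code of your own. Each camera call takes 0.05 s, during which the arm holds its last target. There are 200 camera calls.

## Working session

There is one attempt and no reset: what is moved stays moved. The work goes in short steps, Python scripts to look and compute and a tool call to move; the robot and the scene stay as the last step left them, time stands still between calls to the robot, and variables do not carry over. Pictures are saved under pics/ and viewed, about 8 in all and at most 12, crops included, and the job is handed in when it is done.

Besides the shell and the picture viewer there is one more tool, called after ">>>" as a command line: name --pt "numbers of a row" for each row, then --argument value for the rest. servo_tool: Moves the arm, as the interface text tells. Its arguments: {"type":"object","properties":{"rows":{"type":"array","items":{"type":"array","items":{"type":"number"}}}},"required":["rows"]}

```bash
mkdir -p pics; ls; python3 - <<'E'
from bench import *
import cv2,numpy as np
s=read_state();print(s)
for n in("top","side"):
    d=get_image(n);cv2.imwrite(f"pics/{n}0.png",d["image"][:,:,::-1]);np.savez(f"{n}0.npz",**d);print(n,d["mtx"],d["extrinsics"],d.keys())
E
```

```text
pics
{'clock': 0.0, 'joints': array([ 1.47857368e+00,  3.85566216e-01,  6.59657806e-03, -4.75742446e-04,
       -1.19401103e+00, -2.58569907e-01]), 'joint_vel': array([-7.60167073e-04,  8.27800718e-05,  1.18978304e-03, -2.03201664e-03,
       -3.97972757e-04, -8.76116795e-04]), 'joint_efforts': array([ 6.99020711e-05, -3.92286122e+01,  1.88390923e+01,  4.18574363e+00,
       -4.76931775e-03,  3.93904344e-06]), 'position': array([214.58752166, 586.3972433 , 241.20774145]), 'ee_rot': array([ 9.84641537e-01, -1.74584653e-01, -1.29590090e-04,  1.10676132e-03]), 'contact_force': array([ 0.21749623, -0.24610026,  0.33821262]), 'wrist_torque': array([-0.02212087,  0.03858661, -0.01650314]), 'gripper_width': 85.39926676569854}
top [[453.12003531   0.         261.09586068]
 [  0.         453.12003531 182.17006529]
 [  0.           0.           1.        ]] [[-2.63417159e-02  9.96965422e-01 -7.32534025e-02  3.10125170e+02]
 [-9.99633565e-01 -2.67272821e-02 -4.28802859e-03 -2.62867169e+01]
 [-6.23288058e-03  7.31136059e-02  9.97304142e-01  1.35110100e+03]
 [ 0.00000000e+00  0.00000000e+00  0.00000000e+00  1.00000000e+00]] dict_keys(['image', 'mtx', 'extrinsics'])
side [[374.01197724   0.         263.96401386]
 [  0.         374.01197724 193.33344342]
 [  0.           0.           1.        ]] [[ 8.97450376e-01  2.81287137e-01 -3.39794597e-01  4.54719641e+01]
 [-4.40967176e-01  5.92056622e-01 -6.74549410e-01 -7.70555954e+02]
 [ 1.14355692e-02  7.55212885e-01  6.55379833e-01  8.34190052e+02]
 [ 0.00000000e+00  0.00000000e+00  0.00000000e+00  1.00000000e+00]] dict_keys(['image', 'mtx', 'extrinsics'])
```

View pics/top0.png

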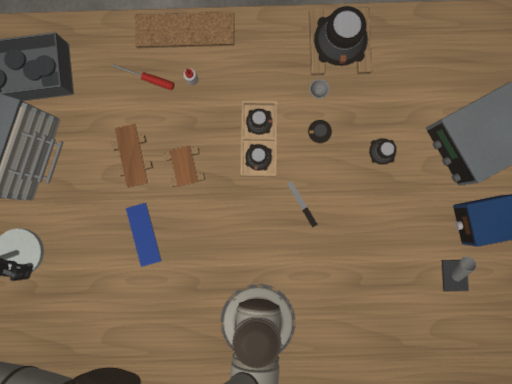

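View pics/side0.png

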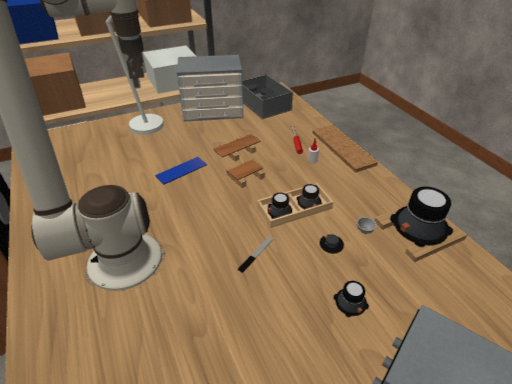

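The top view shows the separator at about (132,155), with the short strip at (183,166) and the blue look-alike at (144,235). The tray is at (259,138) with driver labels at (259,118) and (259,150), and the loose driver is at (385,150). The gripper is out of the way on the left.

```bash
cat > h.py <<'E'
import numpy as np,cv2
def cast(d,uv,z):
    uv=np.atleast_2d(uv).astype(float);K=d["mtx"];E=d["extrinsics"]
    r=np.c_[(uv[:,0]-K[0,2])/K[0,0],-(uv[:,1]-K[1,2])/K[1,1],-np.ones(len(uv))]@E[:3,:3].T
    o=E[:3,3];return (o+r*((z-o[2])/r[:,2])[:,None])[:,:2]
def proj(d,p):
    E=d["extrinsics"];c=(np.atleast_2d(p)-E[:3,3])@E[:3,:3];K=d["mtx"]
    return np.c_[K[0,2]-K[0,0]*c[:,0]/c[:,2],K[1,2]+K[1,1]*c[:,1]/c[:,2]]
def blobs(mask,roi,amin):
    x0,y0,x1,y1=roi;m=np.zeros_like(mask);m[y0:y1,x0:x1]=mask[y0:y1,x0:x1]
    n,l,s,c=cv2.connectedComponentsWithStats(m)
    return [(l==i,s[i],c[i]) for i in range(1,n) if s[i,4]>=amin]
E
python3 - <<'E'
from h import *
T=dict(np.load("top0.npz"));S=dict(np.load("side0.npz"))
im=T["image"];hsv=cv2.cvtColor(im,cv2.COLOR_RGB2HSV)
print(im[155,132],im[166,183],im[118,259],im[122,259],im[150,388],im[110,244],im[200,200],im[150,380])
lab=((hsv[...,1]<50)&(hsv[...,2]>130)).astype(np.uint8)
for roi in((244,100,275,135),(244,138,275,172),(365,135,400,168)):
    for m,s,c in blobs(lab,roi,20):print("label",s,c,cast(T,c,62 if roi[0]<300 else 56))
ims=S["image"];hs=cv2.cvtColor(ims,cv2.COLOR_RGB2HSV)
lab=((hs[...,1]<50)&(hs[...,2]>130)).astype(np.uint8)
for roi,z in(((268,190,294,212),62),((298,180,325,203),62),((335,275,370,305),56)):
    for m,s,c in blobs(lab,roi,15):print("side label",s,c,cast(S,c,z))
f=im.astype(float);R=f[...,0]
for y in (140,155,170):print(y,[tuple(im[y,x]) for x in range(110,155,3)])
a=cv2.resize(im[100:200,100:210],None,fx=7,fy=6,interpolation=cv2.INTER_CUBIC)
cv2.imwrite("pics/b.png",a[:,:,::-1])
E
```

```text
[116  79  52] [133  92  61] [152 150 150] [153 151 151] [150 148 146] [158 131 100] [146 119  86] [65 61 58]
label [253 112  12  12 118] [258.58474576 117.34745763] [[592.32360491 -18.44315266]]
label [252 149  13  12 121] [257.99173554 154.40495868] [[484.80020625 -13.95335226]]
label [382 143  12  12 116] [387.10344828 148.37931034] [[ 492.96875655 -385.64089038]]
side label [275 194  11   8  72] [280.  197.5] [[482.19437858 -14.96175778]]
side label [305 186  12   7  64] [310.3125   188.796875] [[589.66841436 -19.58352891]]
side label [347 283  15  13 150] [354.1        288.86666667] [[ 491.13792675 -386.71977944]]
140 [(np.uint8(141), np.uint8(114), np.uint8(82)), (np.uint8(142), np.uint8(114), np.uint8(83)), (np.uint8(138), np.uint8(109), np.uint8(78)), (np.uint8(120), np.uint8(83), np.uint8(54)), (np.uint8(114), np.uint8(78), np.uint8(52)), (np.uint8(119), np.uint8(82), np.uint8(54)), (np.uint8(123), np.uint8(85), np.uint8(56)), (np.uint8(127), np.uint8(88), np.uint8(58)), (np.uint8(125), np.uint8(87), np.uint8(57)), (np.uint8(126), np.uint8(86), np.uint8(56)), (np.uint8(141), 
[... 888 characters left out ...]
.uint8(76))]
170 [(np.uint8(134), np.uint8(108), np.uint8(79)), (np.uint8(135), np.uint8(110), np.uint8(80)), (np.uint8(135), np.uint8(110), np.uint8(80)), (np.uint8(136), np.uint8(111), np.uint8(80)), (np.uint8(134), np.uint8(107), np.uint8(77)), (np.uint8(123), np.uint8(85), np.uint8(56)), (np.uint8(119), np.uint8(83), np.uint8(56)), (np.uint8(116), np.uint8(81), np.uint8(55)), (np.uint8(126), np.uint8(86), np.uint8(57)), (np.uint8(127), np.uint8(88), np.uint8(59)), (np.uint8(128), np.uint8(88), np.uint8(59)), (np.uint8(132), np.uint8(90), np.uint8(60)), (np.uint8(137), np.uint8(111), np.uint8(80)), (np.uint8(144), np.uint8(117), np.uint8(84)), (np.uint8(144), np.uint8(117), np.uint8(84))]
```

View pics/b.png

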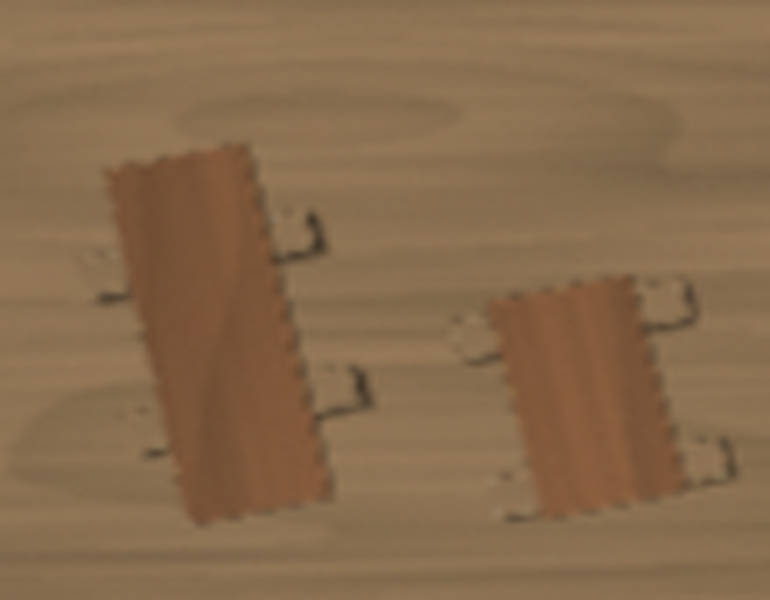

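Crop: the separator spans roughly (115-147, 124-187) in the top image and its battens stick out sideways. The short strip is to its right and clear of the middle of the long edges.

```bash
cat >> h.py <<'E'
def board(d,roi,z,hue=None):
    hsv=cv2.cvtColor(d["image"],cv2.COLOR_RGB2HSV)
    m=cv2.morphologyEx(((hsv[...,1]>124)&(hsv[...,0]<14)).astype(np.uint8),cv2.MORPH_OPEN,np.ones((3,3)))
    b=max(blobs(m,roi,50),key=lambda t:t[1][4]);ys,xs=np.nonzero(b[0])
    P=cast(d,np.c_[xs,ys],z);c=P.mean(0);w,v=np.linalg.eigh(np.cov(P.T));a=v[:,1]*np.sign(v[0,1])
    return c,np.degrees(np.arctan2(a[1],a[0])),np.sqrt(12*w),b[1]
E
python3 - <<'E'
from h import *
from bench import *
from scipy.spatial.transform import Rotation as R
T=dict(np.load("top0.npz"));S=dict(np.load("side0.npz"))
print(board(T,(105,115,155,195),31));print(board(S,(205,125,270,160),31))
s=read_state();print(R.from_quat(s["ee_rot"]).as_matrix().round(3))
E
```

```text
(array([496.35674811, 360.24259347]), np.float64(11.429607553561919), array([ 59.28944916, 176.38250471]), array([ 116,  125,   31,   62, 1199], dtype=int32))
(array([490.8959876 , 356.40201439]), np.float64(10.874668112500274), array([ 64.08221134, 178.19319307]), array([214, 135,  45,  21, 434], dtype=int32))
[[ 0.939 -0.344 -0.001]
 [-0.344 -0.939 -0.002]
 [ 0.     0.002 -1.   ]]
```

>>> servo_tool --pt "1 0.8 2.1 0 0 0 0" --pt "1 1.5 4.2 0 0 0 0" --pt "1 1.6 4.3 0 0 0 0" --pt "1 1.6 4.3 0 0 0 0" --pt "1 1.5 4.2 0 0 0 0" --pt "1 0.8 2.1 0 0 0 0" --pt "1 3.0 -1.1 0 0 0 0" --pt "1 4.7 -1.7 0 0 0 0" --pt "1 4.8 -1.8 0 0 0 0" --pt "1 4.8 -1.8 0 0 0 0" --pt "1 4.7 -1.7 0 0 0 0" --pt "1 4.3 -1.5 0 0 0 0"

```text
clock: 1.3
position: [494.7, 360.2, 241.6]
ee_rot: [0.985, -0.175, -0.0, 0.0]
contact_force: [-0.1, 0.5, 0.3]
gripper_width: 85.5
```

>>> servo_tool --pt "1 0 0 1 0 0 -5.4" --pt "1 0 0 2 0 0 -7" --pt "1 0 0 2 0 0 -7" --pt "1 0 0 2 0 0 -7" --pt "1 0 0 1 0 0 -5" --pt "1 0 0 0 0 0 0" --pt "1 0 0 0 0 0 0"

```text
clock: 2.0
position: [492.7, 360.8, 162.3]
ee_rot: [0.995, 0.098, -0.0, 0.0]
contact_force: [0.5, 0.3, -0.6]
gripper_width: 85.9
```

```bash
python3 - <<'E'
from bench import *
from h import *
d=get_image("wrist");cv2.imwrite("pics/w1.png",d["image"][:,:,::-1]);np.savez("w1.npz",**d)
s=read_state();print(s["position"],s["joints"]);
try:print(board(d,(0,0,512,384),31))
except Exception as e:print(e)
print(proj(d,[[495,360,31],[s["position"][0],s["position"][1],31]]))
E
```

```text
[492.91603715 361.07736295 162.91643944] [ 8.96987669e-01  4.25234332e-01 -1.39166069e-01  3.69253265e-04
 -1.00544560e+00  8.69521795e-01]
max() iterable argument is empty
[[255.68657122 180.14749707]
 [254.14235642 182.02654176]]
```

View pics/w1.png

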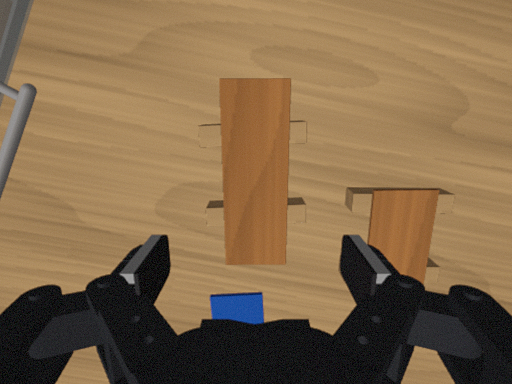

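Wrist view: the board is aligned with the tool, with corners at about (220,78), (291,78), (287,264) and (227,264). The battens cross at rows ~133 and ~210.

```bash
python3 - <<'E'
from h import *
d=dict(np.load("w1.npz"));P=cast(d,[[220,78],[291,78],[287,264],[227,264]],31);print(P.round(1),P.mean(0))
l=P[[0,1]].mean(0)-P[[2,3]].mean(0);print(np.hypot(*l),np.degrees(np.arctan2(l[1],l[0])),np.hypot(*(P[0]-P[1])))
print(d["extrinsics"].round(3))
E
```

```text
[[577.8 407.8]
 [589.7 347.9]
 [413.9 311. ]
 [402.  371.6]] [495.86135907 359.55984174]
179.5897761358133 11.74009841259794 61.07409221595991
[[ 1.94000e-01  9.44000e-01  2.67000e-01  5.59681e+02]
 [-9.81000e-01  1.87000e-01  5.40000e-02  3.73940e+02]
 [ 1.00000e-03 -2.72000e-01  9.62000e-01  2.94678e+02]
 [ 0.00000e+00  0.00000e+00  0.00000e+00  1.00000e+00]]
```

>>> servo_tool --pt "1 0.28 0.16 1.5 0 0 0" --pt "1 0 0 2.5 0 0 0" --pt "1 0 0 2.5 0 0 0" --pt "1 0 0 2.5 0 0 0" --pt "1 0 0 2 0 0 0" --pt "1 0 0 1.5 0 0 0" --pt "1 0 0 1 0 0 0" --pt "1 0 0 0.5 0 0 0" --pt "1 0 0 0.3 0 0 0" --pt "1 0 0 0 0 0 0" --pt "1 0 0 0 0 0 0"

```text
clock: 3.15
position: [496.0, 360.2, 20.1]
ee_rot: [0.995, 0.098, 0.001, -0.0]
contact_force: [-0.4, -0.7, -0.3]
gripper_width: 85.7
```

>>> servo_tool --pt "0.72 0 0 0 0 0 0" --pt "0.6 0 0 0 0 0 0" --pt "0.5 0 0 0 0 0 0" --pt "0.5 0 0 0 0 0 0" --pt "0.5 0 0 0 0 0 0" --pt "0.5 0 0 0 0 0 0" --pt "0.5 0 0 0 0 0 0" --pt "0.5 0 0 0 0 0 0"

```text
clock: 3.95
position: [496.2, 360.3, 20.4]
ee_rot: [0.995, 0.099, 0.001, -0.001]
contact_force: [-0.6, 0.6, 5.3]
gripper_width: 60.3
```

>>> servo_tool --pt "0.3 0 0 0 0 0 0" --pt "0.3 0 0 -0.3 0 0 0" --pt "0.3 0 0 -0.7 0 0 0" --pt "0.3 0 0 -1.5 0 0 0" --pt "0.3 0 0 -2 0 0 0" --pt "0.3 0 0 -2 0 0 0" --pt "0.3 0 0 -1.5 0 0 0" --pt "0.3 0 0 -0.8 0 0 0" --pt "0.3 0 0 -0.2 0 0 0" --pt "0.3 0 0 0 0 0 0"

```text
clock: 4.95
position: [495.4, 359.5, 109.0]
ee_rot: [0.995, 0.098, -0.0, 0.0]
contact_force: [0.0, 0.8, 0.7]
gripper_width: 60.0
```

>>> servo_tool --pt "0.3 -0.1 0.8 0 0 0 0" --pt "0.3 -0.2 2 0 0 0 0" --pt "0.3 -0.3 3.5 0 0 0 0" --pt "0.3 -0.4 4.5 0 0 0 0" --pt "0.3 -0.4 4.8 0 0 0 0" --pt "0.3 -0.4 4.8 0 0 0 0" --pt "0.3 -0.4 4.8 0 0 0 0" --pt "0.3 -0.4 4.5 0 0 0 0" --pt "0.3 -0.4 3.8 0 0 0 0" --pt "0.3 -0.3 2.5 0 0 0 0" --pt "0.3 -0.1 1.5 0 0 0 0" --pt "0.3 0 0.3 0 0 0 0"

```text
clock: 6.15
position: [535.7, -19.6, 109.0]
ee_rot: [0.995, 0.097, -0.001, 0.0]
contact_force: [-0.4, 0.5, -0.2]
gripper_width: 60.2
```

>>> servo_tool --pt "0.3 0 0 0 0 0 2" --pt "0.3 0 0 0 0 0 4" --pt "0.3 0 0 0 0 0 4" --pt "0.3 0 0 0 0 0 2.7" --pt "0.3 0 0 0 0 0 1" --pt "0.3 0 0 0 0 0 0" --pt "0.3 0 0 0 0 0 0" --pt "0.3 0 0 0 0 0 0"

```text
clock: 6.95
position: [536.4, -17.4, 109.3]
ee_rot: [1.0, -0.021, -0.0, 0.0]
contact_force: [0.8, -0.4, -0.5]
gripper_width: 60.4
```

```bash
python3 - <<'E'
from bench import *
from h import *
a=[]
for n in("wrist","side"):
    d=get_image(n);a.append(d["image"]);np.savez(f"{n}2.npz",**d)
cv2.imwrite("pics/p2.png",cv2.resize(np.vstack([a[0],a[1]])[:,:,::-1],(400,600),interpolation=cv2.INTER_AREA))
s=read_state();print(s["position"],s["ee_rot"],s["contact_force"],s["gripper_width"])
E
```

```text
[536.37965561 -17.47445168 109.29620654] [ 9.99784621e-01 -2.07535684e-02 -6.94273440e-06 -7.95419338e-06] [ 0.19660066 -0.32957281 -1.22671015] 60.06388630199897
```

View pics/p2.png

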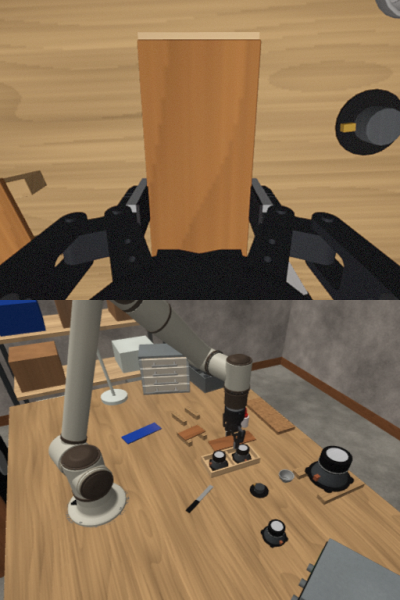

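The board is held level between the fingers over the tray (wrist crop). Its far edge is at row ~38 and it spans columns ~138-260. I'll check the tilt and centring from the measured edge.

```bash
python3 - <<'E'
from h import *
d=dict(np.load("wrist2.npz"));th=np.radians(-2.38);u=np.array([np.cos(th),np.sin(th)]);v=np.array([-u[1],u[0]])
c=np.array([536.4,-17.5])
for z in(114,120,126):print(z,proj(d,[[*(c+90*u+s*31*v),z] for s in(1,-1)]).round(1).tolist())
print("tray wall",proj(d,[[*(np.array([537.3,-16.7])+111*u+s*31*v),30] for s in(1,-1)]).round(1).tolist())
im=d["image"]
print([(y,tuple(map(int,im[y,255]))) for y in range(36,60,2)])
g=im[56].astype(int);print([(x,g[x].tolist()) for x in list(range(170,186,2))+list(range(324,342,2))])
E
```

```text
114 [[178.1, 52.0], [330.4, 52.1]]
120 [[174.1, 49.1], [334.3, 49.2]]
126 [[169.7, 45.9], [338.6, 46.0]]
tray wall [[206.7, 39.6], [299.6, 39.7]]
[(36, (186, 151, 103)), (38, (187, 154, 107)), (40, (185, 152, 105)), (42, (209, 178, 136)), (44, (209, 178, 138)), (46, (209, 178, 139)), (48, (211, 180, 138)), (50, (152, 118, 85)), (52, (160, 107, 64)), (54, (160, 105, 62)), (56, (160, 106, 57)), (58, (163, 111, 67))]
[(170, [193, 160, 112]), (172, [195, 160, 114]), (174, [195, 163, 115]), (176, [162, 114, 67]), (178, [161, 108, 64]), (180, [159, 109, 64]), (182, [157, 102, 51]), (184, [159, 108, 60]), (324, [165, 111, 66]), (326, [163, 111, 63]), (328, [163, 109, 58]), (330, [166, 113, 66]), (332, [161, 104, 61]), (334, [169, 138, 96]), (336, [187, 152, 108]), (338, [183, 150, 104]), (340, [185, 151, 104])]
```

>>> servo_tool --pt "0.3 0.09 -0.08 0.5 0 0 0" --pt "0.3 0 0 1 0 0 0" --pt "0.3 0 0 1.2 0 0 0" --pt "0.3 0 0 1 0 0 0" --pt "0.3 0 0 0.7 0 0 0" --pt "0.3 0 0 0.3 0 0 0" --pt "0.3 0 0 0.1 0 0 0" --pt "0.3 0 0 0 0 0 0" --pt "0.3 0 0 0 0 0 0"

```text
clock: 7.95
position: [537.6, -16.7, 61.7]
ee_rot: [1.0, -0.021, 0.0, -0.0]
contact_force: [-0.3, 0.6, -1.1]
gripper_width: 60.4
```

>>> servo_tool --pt "0.3 0 0 0.1 0 0 0" --pt "0.3 0 0 0.1 0 0 0" --pt "0.3 0 0 0.05 0 0 0" --pt "0.3 0 0 0 0 0 0" --pt "0.3 0 0 0 0 0 0"

```text
clock: 8.45
position: [537.3, -16.8, 58.9]
ee_rot: [1.0, -0.021, 0.0, -0.0]
contact_force: [0.3, -0.1, -1.2]
gripper_width: 60.2
```

>>> servo_tool --pt "0.3 0 0 0.1 0 0 0" --pt "0.3 0 0 0.05 0 0 0" --pt "0.3 0 0 0 0 0 0" --pt "0.3 0 0 0 0 0 0"

```text
clock: 8.85
position: [537.3, -16.8, 57.4]
ee_rot: [1.0, -0.021, 0.0, -0.0]
contact_force: [-1.0, 1.3, 1.5]
gripper_width: 60.4
```

>>> servo_tool --pt "0.3 0 0 0.05 0 0 0" --pt "0.3 0 0 0.05 0 0 0" --pt "0.3 0 0 0 0 0 0" --pt "0.3 0 0 0 0 0 0"

```text
clock: 9.25
position: [537.4, -16.8, 57.4]
ee_rot: [1.0, -0.021, 0.0, 0.0]
contact_force: [-3.0, 1.7, 7.5]
gripper_width: 60.5
```

Contact is made (7.5 N up). Releasing.

>>> servo_tool --pt "0.74 0 0 -0.05 0 0 0" --pt "0.78 0 0 0 0 0 0" --pt "0.85 0 0 0 0 0 0" --pt "1 0 0 0 0 0 0" --pt "1 0 0 0 0 0 0" --pt "1 0 0 0 0 0 0" --pt "1 0 0 0 0 0 0"

```text
clock: 9.95
position: [537.3, -16.8, 56.8]
ee_rot: [1.0, -0.021, -0.0, 0.0]
contact_force: [0.3, -0.3, 0.6]
gripper_width: 85.6
```

>>> servo_tool --pt "1 0 0 -0.5 0 0 0" --pt "1 0 0 -1.5 0 0 0" --pt "1 0 0 -3 0 0 0" --pt "1 0 0 -4 0 0 0" --pt "1 0 0 -3 0 0 0" --pt "1 0 0 -1 0 0 0" --pt "1 0 0 0 0 0 0"

```text
clock: 10.65
position: [538.0, -16.6, 188.7]
ee_rot: [1.0, -0.021, 0.002, -0.001]
contact_force: [0.0, -0.2, -0.9]
gripper_width: 85.6
```

```bash
python3 - <<'E'
from bench import *
from h import *
a=[]
for n in("wrist","side"):
    d=get_image(n);a.append(d["image"]);np.savez(f"{n}3.npz",**d)
cv2.imwrite("pics/p3.png",np.vstack([a[0],a[1][100:310]])[:,:,::-1])
s=read_state();print(s["position"],s["ee_rot"],s["contact_force"],s["gripper_width"],s["joints"])
E
```

```text
[536.41087284 -16.85975233 185.73353418] [ 9.99775698e-01 -2.11537096e-02 -1.03620794e-03 -3.24426616e-05] [ 0.01377331 -0.49473897 -0.73353491] 85.71156959015514 [ 2.70555537e-01  2.86141059e-01 -2.90565713e-01 -7.84137021e-04
 -9.96055898e-01  1.25835711e+00]
```

View pics/p3.png

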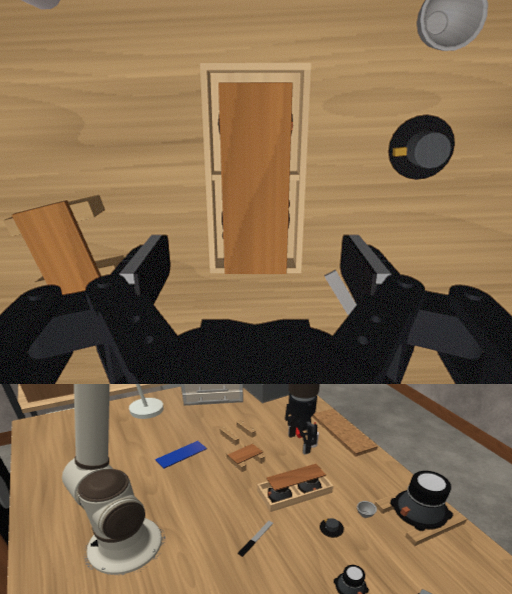

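Board lies across both magnets inside the tray walls: corners are at about (219,82), (293,82), (290,273) and (224,273), with tray corners at (202,64), (310,64), (303,272) and (210,272). Next I move to the loose driver.

>>> servo_tool --pt "1 -0.1 1 0 0 0 0" --pt "1 -0.2 3 0 0 0 0" --pt "1 -0.3 4.5 0 0 0 0" --pt "1 -0.4 4.8 0 0 0 0" --pt "1 -0.4 4.8 0 0 0 0" --pt "1 -0.4 4.8 0 0 0 0" --pt "1 -0.4 4.8 0 0 0 0" --pt "1 -0.3 4.5 0 0 0 0" --pt "1 -0.2 3 0 0 0 0" --pt "1 -0.1 1.8 0 0 0 0" --pt "1 0 0 0 0 0 0" --pt "1 0 0 0 0 0 0"

```text
clock: 11.95
position: [493.3, -384.9, 185.7]
ee_rot: [1.0, -0.021, -0.001, -0.001]
contact_force: [-0.2, 0.7, 0.4]
gripper_width: 85.9
```

```bash
python3 - <<'E'
from bench import *
from h import *
d=dict(np.load("wrist3.npz"))
for z,c in((68,[[219,82],[293,82],[290,273],[224,273]]),(30,[[202,64],[310,64],[303,272],[210,272]])):
    P=cast(d,c,z);l=P[[0,1]].mean(0)-P[[2,3]].mean(0);print(z,P.mean(0),np.hypot(*l),np.hypot(*(P[0]-P[1])),np.degrees(np.arctan2(l[1],l[0])))
d=get_image("wrist");im=d["image"];np.savez("wrist4.npz",**d)
s=read_state();print(s["position"],s["ee_rot"],s["joints"])
hsv=cv2.cvtColor(im,cv2.COLOR_RGB2HSV)
print(proj(d,[492,-386,56]))
for m,st,c in blobs(((hsv[...,1]<50)&(hsv[...,2]>120)).astype(np.uint8),(180,60,340,280),100):
    cn=cv2.findContours(m.astype(np.uint8),0,2)[0][0];e=cv2.fitEllipse(cn);print(st,e,cast(d,e[0],56))
cv2.imwrite("pics/p4.png",im[:,:,::-1])
E
```

```text
68 [537.58207063 -18.52115996] 179.09454457745468 61.38714444727137 -2.010197932497513
30 [535.96073581 -18.36562171] 220.5691755189962 101.42989196247538 -2.180384082728103
[ 493.64452788 -384.41977727  186.1185527 ] [ 9.99786874e-01 -2.06293451e-02 -6.51393698e-04 -4.61342724e-04] [-4.03548532e-01  4.28772019e-01 -6.92427210e-02 -4.19783568e-04
 -1.07433480e+00  1.93328346e+00]
[[255.6188159 183.9190881]]
[ 237  166   40   39 1251] ((256.3206787109375, 185.001953125), (38.354312896728516, 39.972232818603516), 88.79620361328125) [[ 490.91449065 -386.61864301]]
```

View pics/p4.png

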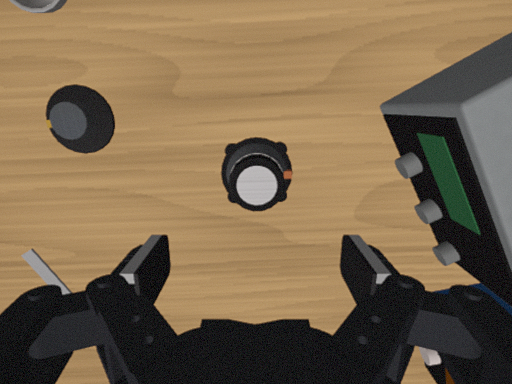

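The loose driver is centred under the tool with its label at (256,185), which casts to (491,-386.6). Its orange tab is low on the right at (288,174), so I grip fairly high on the can.

>>> servo_tool --pt "1 -0.21 0.2 1.5 0 0 0" --pt "1 0 0 2.5 0 0 0" --pt "1 0 0 2.5 0 0 0" --pt "1 0 0 2.5 0 0 0" --pt "1 0 0 2 0 0 0" --pt "1 0 0 1.5 0 0 0" --pt "1 0 0 1 0 0 0" --pt "1 0 0 0.7 0 0 0" --pt "1 0 0 0.4 0 0 0" --pt "1 0 0 0 0 0 0" --pt "1 0 0 0 0 0 0"

```text
clock: 13.1
position: [492.1, -387.4, 41.5]
ee_rot: [1.0, -0.021, 0.001, 0.0]
contact_force: [-0.1, 0.7, 1.3]
gripper_width: 85.2
```

>>> servo_tool --pt "0.75 0 0 0 0 0 0" --pt "0.65 0 0 0 0 0 0" --pt "0.55 0 0 0 0 0 0" --pt "0.3 0 0 0 0 0 0" --pt "0.3 0 0 0 0 0 0" --pt "0.3 0 0 0 0 0 0" --pt "0.3 0 0 0 0 0 0" --pt "0.3 0 0 0 0 0 0"

```text
clock: 13.9
position: [492.2, -387.5, 41.7]
ee_rot: [1.0, -0.021, 0.001, 0.0]
contact_force: [-0.5, 0.3, 5.9]
gripper_width: 52.5
```

>>> servo_tool --pt "0.3 0 0 -0.3 0 0 0" --pt "0.3 0 0 -0.7 0 0 0" --pt "0.3 0 0 -1.3 0 0 0" --pt "0.3 0 0 -1.8 0 0 0" --pt "0.3 0 0 -2 0 0 0" --pt "0.3 0 0 -2 0 0 0" --pt "0.3 0 0 -2 0 0 0" --pt "0.3 0 0 -1.8 0 0 0" --pt "0.3 0 0 -1 0 0 0" --pt "0.3 0 0 -0.4 0 0 0" --pt "0.3 0 0 0 0 0 0" --pt "0.3 0 0 0 0 0 0"

```text
clock: 15.1
position: [491.1, -386.8, 172.7]
ee_rot: [1.0, -0.021, -0.001, -0.001]
contact_force: [0.7, 0.9, -4.1]
gripper_width: 52.2
```

>>> servo_tool --pt "0.3 0.1 -0.6 0 0 0 0" --pt "0.3 0.1 -1.4 0 0 0 0" --pt "0.3 0.2 -2.2 0 0 0 0" --pt "0.3 0.2 -3 0 0 0 0" --pt "0.3 0.3 -3.5 0 0 0 0" --pt "0.3 0.3 -3.5 0 0 0 0" --pt "0.3 0.3 -3.5 0 0 0 0" --pt "0.3 0.3 -3.5 0 0 0 0" --pt "0.3 0.3 -3.5 0 0 0 0" --pt "0.3 0.3 -3.3 0 0 0 0" --pt "0.3 0.3 -3 0 0 0 0" --pt "0.3 0.2 -2.2 0 0 0 0"

```text
clock: 16.3
position: [534.2, -54.0, 173.7]
ee_rot: [1.0, -0.02, -0.0, -0.0]
contact_force: [0.4, -1.6, -2.9]
gripper_width: 52.2
```

>>> servo_tool --pt "0.3 0.1 -1.8 0 0 0 0" --pt "0.3 0.1 -1.2 0 0 0 0" --pt "0.3 0 -0.6 0 0 0 0" --pt "0.3 0 -0.2 0 0 0 0" --pt "0.3 0 0 0 0 0 0" --pt "0.3 0 0 0 0 0 0" --pt "0.3 0 0 0 0 0 0"

```text
clock: 17.0
position: [538.0, -19.5, 173.8]
ee_rot: [1.0, -0.021, -0.0, 0.0]
contact_force: [-0.1, 0.5, -2.9]
gripper_width: 52.1
```

```bash
python3 - <<'E'
from bench import *
from h import *
a=[]
for n in("wrist","side"):
    d=get_image(n);a.append(d["image"]);np.savez(f"{n}5.npz",**d)
cv2.imwrite("pics/p5.png",np.hstack([cv2.resize(a[0],(400,300),interpolation=cv2.INTER_AREA),cv2.resize(a[1][90:240,210:410],(400,300))])[:,:,::-1])
s=read_state();print(s["position"],s["ee_rot"],s["contact_force"],s["wrist_torque"],s["gripper_width"])
E
```

```text
[538.08173224 -19.3849966  173.81297642] [ 9.99770922e-01 -2.14033154e-02 -2.53508498e-05  2.37884014e-05] [ 0.40343128  0.1742524  -3.86807498] [ 0.03047856 -0.03326551 -0.03150765] 52.03201185765763
```

View pics/p5.png

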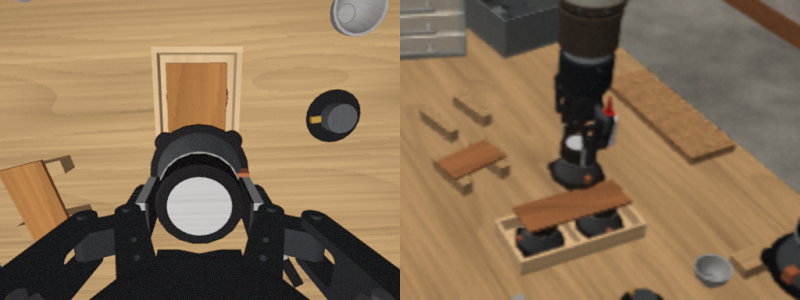

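The driver is held upright over the board's middle: label at (199,207) in the wrist crop, driver at (578,165) in the side crop. Lowering.

>>> servo_tool --pt "0.3 0 -0.16 0.5 0 0 0" --pt "0.3 0 0 1 0 0 0" --pt "0.3 0 0 1.2 0 0 0" --pt "0.3 0 0 1.2 0 0 0" --pt "0.3 0 0 1 0 0 0" --pt "0.3 0 0 0.6 0 0 0" --pt "0.3 0 0 0.3 0 0 0" --pt "0.3 0 0 0.1 0 0 0" --pt "0.3 0 0 0 0 0 0" --pt "0.3 0 0 0 0 0 0"

```text
clock: 18.1
position: [538.6, -17.2, 115.3]
ee_rot: [1.0, -0.021, 0.001, -0.0]
contact_force: [-0.1, 0.8, -3.3]
gripper_width: 52.0
```

>>> servo_tool --pt "0.3 0 0 0.1 0 0 0" --pt "0.3 0 0 0.1 0 0 0" --pt "0.3 0 0 0.05 0 0 0" --pt "0.3 0 0 0 0 0 0" --pt "0.3 0 0 0 0 0 0"

```text
clock: 18.6
position: [538.2, -17.2, 112.3]
ee_rot: [1.0, -0.021, -0.0, 0.0]
contact_force: [-0.1, -0.6, -4.0]
gripper_width: 52.2
```

>>> servo_tool --pt "0.3 0 0 0.1 0 0 0" --pt "0.3 0 0 0.05 0 0 0" --pt "0.3 0 0 0 0 0 0" --pt "0.3 0 0 0 0 0 0"

```text
clock: 19.0
position: [538.2, -17.2, 110.8]
ee_rot: [1.0, -0.021, -0.0, 0.0]
contact_force: [0.7, 0.5, -4.2]
gripper_width: 52.3
```

>>> servo_tool --pt "0.3 0 0 0.05 0 0 0" --pt "0.3 0 0 0.05 0 0 0" --pt "0.3 0 0 0 0 0 0" --pt "0.3 0 0 0 0 0 0"

```text
clock: 19.4
position: [538.2, -17.2, 109.8]
ee_rot: [1.0, -0.021, 0.0, 0.0]
contact_force: [-0.3, -0.3, -2.7]
gripper_width: 52.6
```

>>> servo_tool --pt "0.3 0 0 0.05 0 0 0" --pt "0.3 0 0 0.05 0 0 0" --pt "0.3 0 0 0 0 0 0" --pt "0.3 0 0 0 0 0 0"

```text
clock: 19.8
position: [538.3, -17.3, 109.7]
ee_rot: [1.0, -0.021, 0.0, 0.0]
contact_force: [-4.1, 0.6, 5.5]
gripper_width: 52.0
```

Firm contact. Next I open slowly and rise.

>>> servo_tool --pt "0.64 0 0 -0.05 0 0 0" --pt "0.68 0 0 0 0 0 0" --pt "0.75 0 0 0 0 0 0" --pt "0.85 0 0 0 0 0 0" --pt "1 0 0 0 0 0 0" --pt "1 0 0 0 0 0 0" --pt "1 0 0 0 0 0 0" --pt "1 0 0 0 0 0 0"

```text
clock: 20.6
position: [538.2, -17.3, 109.3]
ee_rot: [1.0, -0.021, 0.0, 0.0]
contact_force: [-0.3, -0.2, 0.1]
gripper_width: 85.3
```

>>> servo_tool --pt "1 0 0 -0.5 0 0 0" --pt "1 0 0 -1.5 0 0 0" --pt "1 0 0 -2.5 0 0 0" --pt "1 0 0 -3.5 0 0 0" --pt "1 0 0 -3 0 0 0" --pt "1 0 0 -1.5 0 0 0" --pt "1 0 0 -0.5 0 0 0" --pt "1 0 0 0 0 0 0"

```text
clock: 21.4
position: [538.2, -17.2, 239.9]
ee_rot: [1.0, -0.021, 0.001, -0.0]
contact_force: [-0.2, 0.5, 0.0]
gripper_width: 85.6
```

```bash
python3 - <<'E'
from bench import *
from h import *
a=[]
for n in("wrist","side"):
    d=get_image(n);im=d["image"];a.append(im);np.savez(f"{n}6.npz",**d)
    hsv=cv2.cvtColor(im,cv2.COLOR_RGB2HSV);u,v=proj(d,[537.3,-17.5,124])[0].astype(int)
    for m,st,c in blobs(((hsv[...,1]<50)&(hsv[...,2]>120)).astype(np.uint8),(max(u-40,0),max(v-40,0),u+40,v+40),30):print(n,(u,v),st,c,cast(d,c,124))
cv2.imwrite("pics/p6.png",np.hstack([cv2.resize(a[0],(400,300),interpolation=cv2.INTER_AREA),cv2.resize(a[1][90:240,210:410],(400,300))])[:,:,::-1])
s=read_state();print(s["position"],s["contact_force"],s["gripper_width"],s["clock"])
E
```

```text
wrist (np.int64(254), np.int64(187)) [ 234  168   43   41 1390] [254.98992806 187.91726619] [[537.24890302 -17.73452355]]
side (np.int64(297), np.int64(177)) [308 148  11  15  79] [312.44303797 156.39240506] [[638.70589562  58.01456781]]
side (np.int64(297), np.int64(177)) [291 174  13   8  77] [297.18181818 177.68831169] [[537.27565696 -17.74143405]]
[537.49456543 -17.30384035 238.17588997] [ 1.07882868  0.75276246 -0.51663406] 85.5339704863997 21.5
```

View pics/p6.png

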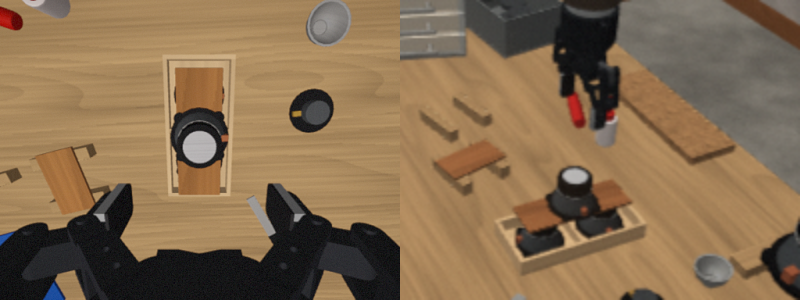

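Both views show the driver upright on the middle of the board. Its label casts to (537.2,-17.7) in both, and the gripper is clear. Handing in.

```bash
python3 -c "
from bench import *
print(job_done())"
```

```text
the job is handed in; nothing more can be done
None
```

The separator now lies across both magnets in the tray, and the loose driver stands face-down on its middle. I handed the job in at about 21.5 s of the 53 s allowed; no verdict was reported.

- **Separator:** I lowered it until it touched, at 7.5 N, and then released it. The wrist camera put its centre at about (537.6, -18.5) mm, within about 2 mm of the tray midpoint. Its angle was -2.0°, against -2.2° to -2.5° for the tray. I did not re-measure the board after the driver went on, but the last picture shows it still in place.
- **Driver:** I lowered it the same way, and contact was 5.5 N. Both the wrist and side views put its label at (537.2, -17.7) mm at the expected height, about 1 mm from the midpoint. I judged it upright by eye, not by measurement.
- **Gripper:** it finished empty and well clear above the stack, with no contact force beyond noise.

The only disagreement was a first side-camera reading of the board's starting position, about 6 mm off. I put this down to the board's front face being in the mask and relied on the top and wrist views. No check failed.

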